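# Loosen the left-hand blade nut of a desk fan

## Robot

A 7-joint arm with a two-finger parallel gripper is mounted at the origin on the work surface. World frame = base frame: x ahead of the robot, y to its left, z up, the work surface at z = 0. Lengths are in m, angles in rad, forces in N, time in s.
With the tool pointing down it reaches from about 0.425 to 0.925 m from the base axis. Payload 6.8 kg.
Tool frame: the origin (TCP) lies at the centre of the arm's flange, where the gripper is bolted on; the fingertips stand 173 mm ahead of it and the grasp point (between the pads) lies 155 mm ahead of it; z points along the fingers, y is the direction in which the jaws open and shut (so a half turn about z gives the same grasp; the last joint's range is limited). The gripper opens to 85 mm and grips with 20 to 120 N. Pads are 22 mm wide; open, the fingers measure 114 mm over their backs; the gripper's body (76 mm by 85 mm) begins 54 mm behind the grasp point. The pads swing forward as they close: fully open they stand 13 mm farther back than shut.
Start: joints at [-1.394, 0.477, 0.022, 1.555, -0.011, 1.109, -0.083], TCP at [0.19, 0.648, 0.405] pointing down, gripper open.
Joint ranges: [-2.96, 2.96], [-0.34, 2.1], [-1.41, 1.46], [0.24, 2.44], [-1.37, 4.51], [0.17, 1.92], [-2.96, 2.96]. Speed limits (rad/s): [2.39, 2.39, 3.14, 3.14, 3.14, 3.14, 3.14].

## Interface

Orientations are given as a rotation vector (axis times angle).
In Python, from station import status, grab_frame, sign_off, spotter gives the robot as it stands.
- The arm moves only by the tool drive_tool, never from a script. Its argument "motion" is a list of rows, each a list of 6 numbers: the shift along the tool's x, y, z in mm, then the turn, a rotation vector about the tool's x, y, z in rad. A call has 1 to 12 rows; each row is the pose to reach, as a shift and turn from the pose measured when the call began, along the tool's axes at that moment; what a row does not reach only later rows make up. A row lasts 1/8 s, in which the tool goes at most 62.5 mm and 10.7 degrees, less where a joint would pass 70% of its speed; a pose out of reach is approached as far as the arm can. A call with a gripper value outside its range is refused whole. "fingers" is the closure, from 0 (fully open) to 1 (shut), set as the call begins (left out, the last holds). The fingers move at their own pace and stop on an object; "newtons" is the grip in N (left out, the last holds). Time passes only in rows, so rows that repeat a pose let the fingers close. It gives the time, the measured TCP pose, the force and the opening at its end, in the units of the state.
- status.read_state(): the state, without advancing time (a new reading comes with each control period).
- grab_frame(name): name is "scene" or "top"; returns a dict with "pixels" (384x512x3 uint8, red, green, blue), "range_z" (384x512 float32, m along the optical axis (not along the pixel's ray), 0 where there is no reading), "fx", "fy", "cx", "cy" (pixels), "view" (4x4, takes a point from world to camera coordinates). Camera axes: x right, y up, looking along -z (the intrinsics and any distortion apply to the point x, -y, -z); pixel columns grow to the right and rows downward; lengths in m; the calibration is good to about 2 mm. A picture is of the moment at which its call begins.
- sign_off(): hands the job in, once; it reports no verdict.
Trained networks look in the newest picture that a camera, given by its name, has taken for a name from the list of things; names that differ only in an ending like _2 or _b are one class to them, and where a whole thing is asked for, a point or a joint stands for the part that bears it (a point fixed in the world has none). Each returns a list of dicts, best first, with "confidence" (0 to 1); they miss things now and then, are a little off and sometimes report something else, mostly with a low value. They report only what shows in the picture. A call takes as long as a camera call. They do not tell look-alikes from the thing itself.
- spotter.find_in(camera, name): "location" ([x, y, z] in m, in world coordinates, good to about 4 mm: the middle of the surface that is visible of it).
- spotter.trace(camera, name): "pixels" (384x512 bool, what is visible of it).
- spotter.place_of(camera, name): "location" ([x, y, z] in m, in world coordinates, good to about 4 mm: a listed point, or the origin of a listed thing).
The state is a dict: "t": time; "joint_positions": joint angles; "qvel": joint speeds; "joint_efforts": joint torques, N m; "eef_pos": TCP position; "eef_rot": TCP orientation; "force": force on the tool from outside, world axes, zero at the start; "torque": the same for the moment, N m; "width": finger opening in m.
Only numpy, scipy, OpenCV 4.12 (cv2) and the standard library are available. Lean on these libraries where they do the work, as an engineer would, in place of code of your own. Each camera call takes 0.05 s, during which the arm holds its last target. There are 200 camera calls.

## Task

Two desk fans lie face up with their front guards off for cleaning. On the fan that still has its blades, loosen the blade nut: it has a left-hand thread, so turn it clockwise seen from above, about a quarter turn, never tightening it the other way, then let go of it. Leave the nut on the other fan, the one without blades, as it is.

Things in the scene. Friction and masses are not known exactly. Their poses are not given: they have to be found in the camera images.
- blade_nut (a joint): Turn (rad) of the blade nut on the fan with blades. Grows clockwise from above, which loosens it. Starts hand-tight at 0 to 0.15; a quarter turn clockwise makes it loose. Anticlockwise tightens it and jams at -0.35; the other end stop is at 2.0. Steady friction 0.12 N m; stays where left, does not rise. Blades and shaft are locked.
- blade_nut_grip (a point): Grip point on the nut's axis, 128 mm above the table, 20 mm below its top. Nut: pale grey plastic disc 42 mm wide, with an upright bar 40 mm long, 14 mm thick. x: along the bar, y: across its thickness, z up; turns with the nut. The disc's top is 24 mm below this point; blades and hub 33 mm or more below. Fan: fixed black wire dish 206 mm wide, rim 99 mm above the table.
- spare_nut (a joint): Turn (rad) of the identical nut on the other fan's bare shaft, clockwise from above positive; starts at 0 to 0.1. To be left as it is.
- spare_nut_grip (a point): Grip point of the nut on the fan without blades: same nut, height and axes as blade_nut_grip, in the same black wire dish. The two nuts stand at least 230 mm apart; apart from them nothing within 200 mm of either is higher than 100 mm above the table.
Things that resemble listed ones, but are neither listed nor needed, are in the scene too. What is shaped like the part that bears blade_nut but yellow is not meant.

How it is judged:
At the end, for the whole second after the job is handed in: The nut on the fan with blades has been loosened clockwise to a joint value above 1.15 rad (a quarter turn from the start gives 1.57 or more), stands still and is released; the nut on the bare fan is still between -0.2 and 0.3 rad (value of joint blade_nut above 1.15 rad and velocity of joint blade_nut below 0.1 rad/s and value of joint spare_nut between -0.2 and 0.3 rad); the robot touches nothing.
It fails at once if the blade nut is tightened (turned anticlockwise below -0.2 rad) (value of joint blade_nut below -0.2 rad).
It fails at once if the nut on the bare fan is turned (outside -0.2 to 0.3 rad) (value of joint spare_nut above 0.3 rad or value of joint spare_nut below -0.2 rad).
It also fails if it takes over 35 s, if anything falls off the work surface, if the arm or the gripper's body presses on something with over 40 N, if the wrist force passes 120 N, or if a joint passes its speed limit or range.

## Working session

There is one attempt and no reset: what is moved stays moved. The work goes in short steps, Python scripts to look and compute and a tool call to move; the robot and the scene stay as the last step left them, time stands still between calls to the robot, and variables do not carry over. Pictures are saved under pics/ and viewed, about 8 in all and at most 12, crops included, and the job is handed in when it is done.

Besides the shell and the picture viewer there is one more tool, called after ">>>" by a JSON object that holds its "api" and its "payload", one argument or row to a line. drive_tool: Moves the arm, as the interface text tells. Its arguments: {"type":"object","properties":{"motion":{"type":"array","items":{"type":"array","items":{"type":"number"}}},"fingers":{"type":"number"},"newtons":{"type":"number"}},"required":["motion"]}

```bash
mkdir -p pics; python3 - <<'E'
from station import status, grab_frame, spotter
import cv2, numpy as np
s=status.read_state(); print({k:np.round(v,3).tolist() for k,v in s.items()})
ims=[]
for c in ["top","scene"]:
    f=grab_frame(c); cv2.imwrite(f"pics/{c}0.png",f["pixels"][:,:,::-1]); np.savez(f"{c}0.npz",**f)
    V=np.array(f["view"]); K=f["fx"],f["fy"],f["cx"],f["cy"]; print(c,K,V.round(3).tolist(),f.keys())
    for n in ["blade_nut_grip","spare_nut_grip"]:
        for d in spotter.place_of(c,n):
            p=np.array(d["location"]); q=V[:3,:3]@p+V[:3,3]
            print(c,n,round(d["confidence"],2),p.round(3),"px",round(K[0]*q[0]/-q[2]+K[2]),round(K[1]*q[1]/q[2]+K[3]))
E
```

```text
{'t': 0.0, 'joint_positions': [-1.394, 0.478, 0.022, 1.556, -0.012, 1.109, -0.083], 'qvel': [-0.001, -0.0, 0.001, 0.001, -0.001, -0.0, -0.001], 'joint_efforts': [-0.0, -59.647, 1.608, -28.12, 0.013, 0.009, -0.0], 'eef_pos': [0.19, 0.648, 0.404], 'eef_rot': [-0.446, -3.11, 0.003], 'force': [-0.335, 0.429, -0.288], 'torque': [-0.016, -0.006, -0.041], 'width': 0.086}
top (360.53874507409364, 360.53874507409364, 254.65474369656067, 192.03008888969174) [[0.017, -1.0, 0.005, 0.04], [0.998, 0.018, 0.063, -0.491], [-0.063, 0.004, 0.998, -0.925], [0.0, 0.0, 0.0, 1.0]] dict_keys(['pixels', 'range_z', 'fx', 'fy', 'cx', 'cy', 'view'])
top blade_nut_grip 0.88 [0.319 0.386 0.129] px 104 262
top blade_nut_grip 0.75 [0.511 0.128 0.128] px 220 179
top spare_nut_grip 0.52 [ 0.587 -0.208  0.13 ] px 367 149
scene (404.15284456403884, 404.15284456403884, 259.42478066113097, 199.65564488681042) [[-0.504, 0.864, 0.017, 0.191], [-0.59, -0.359, 0.723, 0.237], [0.631, 0.354, 0.69, -1.272], [0.0, 0.0, 0.0, 1.0]] dict_keys(['pixels', 'range_z', 'fx', 'fy', 'cx', 'cy', 'view'])
scene blade_nut_grip 0.73 [0.508 0.126 0.127] px 282 207
scene blade_nut_grip 0.57 [0.32  0.383 0.125] px 432 199
scene spare_nut_grip 0.98 [ 0.586 -0.21   0.129] px 130 172
```

View pics/top0.png

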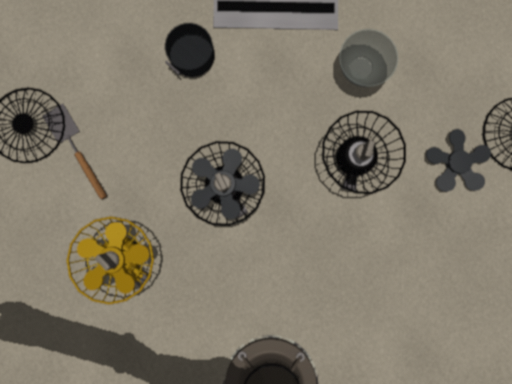

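View pics/scene0.png

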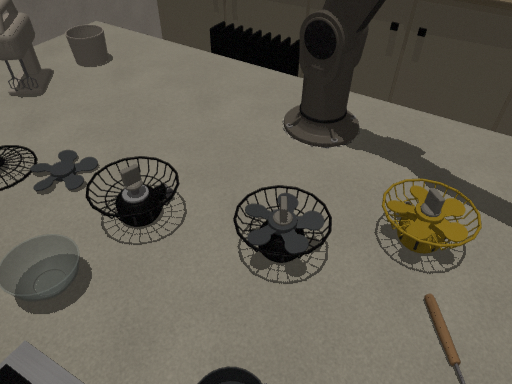

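The top view shows the black fan with grey blades at pixel (223,183), the yellow decoy at (110,260) and the bare black fan at (360,155). The scene view agrees: target nut at (285,208), spare at (132,180). The target is therefore the nut near (0.51, 0.127). Next I measure the bar's axis from depth.

```bash
cat > h.py <<'E'
import numpy as np, cv2
from scipy.spatial.transform import Rotation as R
def cloud(f):
    V=np.array(f["view"]); z=np.array(f["range_z"]); v,u=np.mgrid[:384,:512]
    p=np.stack([(u-f["cx"])*z/f["fx"],-(v-f["cy"])*z/f["fy"],-z],-1)
    return (p-V[:3,3])@V[:3,:3], z>0
def bar(f,c,lo=.118,hi=.16,r=.03):
    P,ok=cloud(f); m=ok&(P[...,2]>lo)&(P[...,2]<hi)&(np.hypot(P[...,0]-c[0],P[...,1]-c[1])<r)
    Q=P[m]; 
    if len(Q)<5: return Q,None,None
    (cx,cy),wh,a=cv2.minAreaRect((Q[:,:2]*1000).astype(np.float32))
    w,E=np.linalg.eigh(np.cov(Q[:,:2].T)); e=E[:,1]
    return Q,(cx,cy,wh,a),np.degrees(np.arctan2(e[1],e[0]))%180
E
python3 - <<'E'
from h import *
for c in ["top","scene"]:
    f=dict(np.load(c+"0.npz"))
    for lo in (.118,.14):
        Q,r,a=bar(f,(.51,.127),lo); print(c,lo,len(Q),r,a,Q.mean(0).round(4) if len(Q) else "", Q[:,2].max() if len(Q) else "")
    px=f["pixels"][:,:,::-1]; u,v=(222,181) if c=="top" else (285,208)
    g=cv2.resize(px[v-35:v+35,u-35:u+35],(390,390),interpolation=cv2.INTER_CUBIC); cv2.imwrite(f"pics/c_{c}.png",g)
cv2.imwrite("pics/crop1.png",np.hstack([cv2.imread("pics/c_top.png"),cv2.imread("pics/c_scene.png")]))
s=R.from_rotvec([-0.446,-3.11,0.003]).as_matrix(); print(s.round(3))
E
```

```text
top 0.118 115 (505.2377624511719, 126.325927734375, (39.308475494384766, 13.510700225830078), 27.928438186645508) 28.004828744209732 [0.5046 0.1259 0.142 ] 0.1458025649722263
top 0.14 104 (505.1297912597656, 126.49723052978516, (39.32152557373047, 13.227936744689941), 27.57763671875) 26.67897256615842 [0.5053 0.1268 0.143 ] 0.1458025649722263
scene 0.118 161 (508.23760986328125, 128.43814086914062, (39.751319885253906, 14.13358211517334), 27.919677734375) 27.999223127126868 [0.5138 0.131  0.1375] 0.1454068555597301
scene 0.14 88 (507.05084228515625, 128.73609924316406, (37.8968505859375, 12.368255615234375), 28.171735763549805) 27.809503028393976 [0.5083 0.1286 0.1427] 0.1454068555597301
[[-0.96   0.281 -0.   ]
 [ 0.281  0.96  -0.002]
 [-0.    -0.002 -1.   ]]
```

View pics/crop1.png

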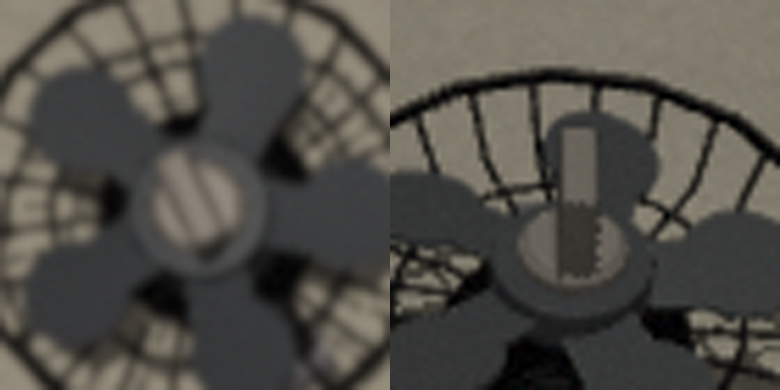

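The nut's bar measures 39 × 14 mm, lies at 28° from +x, is centred near (0.507, 0.127) and tops out at about 0.146. All of this matches the spec. I'll move over it with the jaws' y axis at 118°, i.e. −0.77 rad about tool z.

>>> {"api": "drive_tool", "payload": {
  "motion": [
    [-40, -37, 0, 0, 0, -0.07],
    [-80, -73, 0, 0, 0, -0.14],
    [-120, -110, 0, 0, 0, -0.21],
    [-160, -146, 0, 0, 0, -0.28],
    [-200, -183, 0, 0, 0, -0.35],
    [-240, -219, 0, 0, 0, -0.42],
    [-280, -256, 0, 0, 0, -0.49],
    [-320, -292, 0, 0, 0, -0.56],
    [-360, -329, 0, 0, 0, -0.63],
    [-400, -365, 0, 0, 0, -0.7],
    [-451, -411, 0, 0, 0, -0.77],
    [-451, -411, 0, 0, 0, -0.77]
  ],
  "fingers": 0,
  "newtons": 50
}}

```text
t: 1.8
eef_pos: [0.5088, 0.1217, 0.4049]
eef_rot: [-0.743, 3.052, -0.004]
force: [-0.6, 0.8, -0.7]
width: 0.0856
```

```bash
cat > w.py <<'E'
from h import *
from station import status
def need(p,ydeg):
    s=status.read_state(); M=R.from_rotvec(s["eef_rot"]).as_matrix(); a=np.radians(ydeg)
    y=np.array([np.cos(a),np.sin(a),0]); z=np.array([0,0,-1.]); T=np.stack([np.cross(y,z),y,z],1)
    print("t",s["t"],"pos",np.round(s["eef_pos"],4),"ydeg",np.degrees(np.arctan2(M[1,1],M[0,1])).round(2),"q",np.round(s["joint_positions"],2),"F",np.round(s["force"],1),"w",round(s["width"],4))
    print("shift mm",(M.T@(np.array(p)-s["eef_pos"])*1000).round(1),"rot",R.from_matrix(M.T@T).as_rotvec().round(4))
E
python3 - <<'E'
from w import *; from station import grab_frame
need((.507,.127,.287),118)
f=grab_frame("scene"); cv2.imwrite("pics/s1.png",f["pixels"][:,:,::-1])
need((.507,.127,.287),118)
E
```

```text
t 1.8 pos [0.5088 0.1217 0.4049] ydeg 117.35 q [-0.52  0.23  0.19  1.93 -0.05  0.99  1.74] F [-0.6  0.8 -0.7] w 0.0856
shift mm [ -0.9   5.8 117.9] rot [-0.0025 -0.     -0.0113]
t 1.85 pos [0.5081 0.1235 0.4048] ydeg 117.46 q [-0.52  0.23  0.19  1.93 -0.05  0.99  1.74] F [0.3 1.  0.4] w 0.0853
shift mm [ -0.6   3.8 117.8] rot [-0.0014 -0.0001 -0.0094]
```

View pics/s1.png

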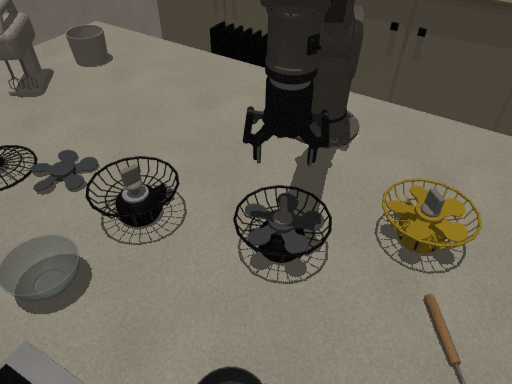

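The view shows the open gripper above the nut (fingers at (255,150) and (313,155)) with the bar at (285,208) end-on between them. I descend and then correct the residual before closing.

>>> {"api": "drive_tool", "payload": {
  "motion": [
    [-0.5, 4, 20, 0, 0, -0.01],
    [-0.5, 4, 45, 0, 0, -0.01],
    [-0.5, 4, 70, 0, 0, -0.01],
    [-0.5, 4, 90, 0, 0, -0.01],
    [-0.5, 4, 108, 0, 0, -0.01],
    [-0.5, 4, 118, 0, 0, -0.01],
    [-0.5, 4, 118, 0, 0, -0.01],
    [-0.5, 4, 118, 0, 0, -0.01]
  ]
}}

```text
t: 2.85
eef_pos: [0.507, 0.1276, 0.2873]
eef_rot: [-0.761, 3.047, -0.002]
force: [0.1, -0.6, -0.1]
width: 0.0854
```

```bash
python3 - <<'E'
from w import *; from station import grab_frame
f=grab_frame("scene"); g=f["pixels"][110:270,200:370,::-1]; cv2.imwrite("pics/s2.png",cv2.resize(g,None,fx=3.5,fy=3.5,interpolation=cv2.INTER_CUBIC))
need((.507,.127,.287),118)
E
```

```text
t 2.9 pos [0.507  0.1274 0.2875] ydeg 118.04 q [-0.5   0.38  0.16  2.03 -0.09  0.73  1.78] F [ 0.   0.4 -0.4] w 0.0856
shift mm [ 0.2 -0.4  0.5] rot [-0.0014  0.0011  0.0007]
```

View pics/s2.png

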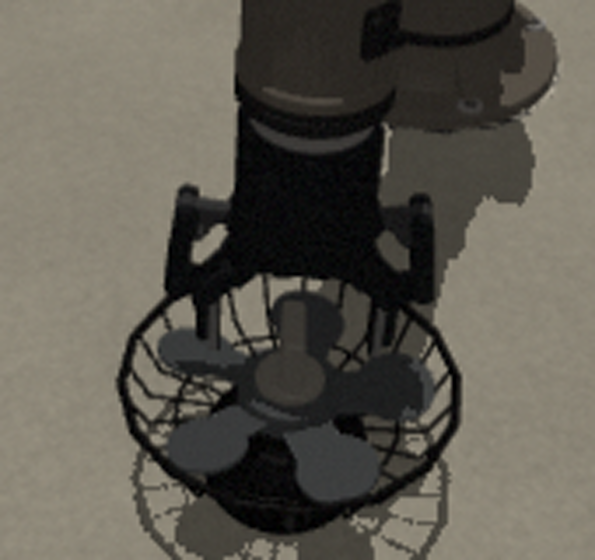

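The crop shows the bar at (292,330) between the fingers at (207,335) and (385,330), so it is roughly centred. Closing.

>>> {"api": "drive_tool", "payload": {
  "motion": [
    [0, 0, 0, 0, 0, 0],
    [0, 0, 0, 0, 0, 0],
    [0, 0, 0, 0, 0, 0],
    [0, 0, 0, 0, 0, 0],
    [0, 0, 0, 0, 0, 0],
    [0, 0, 0, 0, 0, 0],
    [0, 0, 0, 0, 0, 0],
    [0, 0, 0, 0, 0, 0]
  ],
  "fingers": 1,
  "newtons": 50
}}

```text
t: 3.9
eef_pos: [0.5071, 0.1273, 0.2876]
eef_rot: [-0.761, 3.047, -0.002]
force: [-0.8, -1.2, 4.8]
width: 0.0135
```

Width is 13.5 mm, so the bar is held. I turn clockwise from above (+ about tool z), a first part now and then a check.

>>> {"api": "drive_tool", "payload": {
  "motion": [
    [0, 0, 0, 0, 0, 0.08],
    [0, 0, 0, 0, 0, 0.16],
    [0, 0, 0, 0, 0, 0.24],
    [0, 0, 0, 0, 0, 0.32],
    [0, 0, 0, 0, 0, 0.4],
    [0, 0, 0, 0, 0, 0.48],
    [0, 0, 0, 0, 0, 0.5],
    [0, 0, 0, 0, 0, 0.5]
  ]
}}

```text
t: 4.9
eef_pos: [0.5072, 0.1269, 0.2876]
eef_rot: [0.016, 3.14, -0.002]
force: [0.2, -3.8, 3.2]
width: 0.0131
```

```bash
python3 - <<'E'
from w import *
need((.507,.127,.287),118-90); print(np.round(status.read_state()["torque"],2))
E
```

```text
t 4.9 pos [0.5072 0.1269 0.2876] ydeg 89.42 q [-0.59  0.39  0.28  2.04 -0.16  0.73  1.34] F [ 0.2 -3.8  3.2] w 0.0131
shift mm [0.2 0.1 0.6] rot [-1.000e-04  2.600e-03  1.072e+00]
[-0.83  0.01  0.01]
```

Turned 28.6° clockwise with small forces, and the grip holds. I continue by 1.07 rad, to about 90° in total.

>>> {"api": "drive_tool", "payload": {
  "motion": [
    [0, 0, 0, 0, 0, 0.1],
    [0, 0, 0, 0, 0, 0.21],
    [0, 0, 0, 0, 0, 0.32],
    [0, 0, 0, 0, 0, 0.43],
    [0, 0, 0, 0, 0, 0.54],
    [0, 0, 0, 0, 0, 0.65],
    [0, 0, 0, 0, 0, 0.76],
    [0, 0, 0, 0, 0, 0.87],
    [0, 0, 0, 0, 0, 0.98],
    [0, 0, 0, 0, 0, 1.07],
    [0, 0, 0, 0, 0, 1.07],
    [0, 0, 0, 0, 0, 1.07]
  ]
}}

```text
t: 6.4
eef_pos: [0.5069, 0.1259, 0.2876]
eef_rot: [1.615, 2.693, -0.003]
force: [-3.5, -4.3, 7.5]
width: 0.0134
```

>>> {"api": "drive_tool", "payload": {
  "motion": [
    [0, 0, 0, 0, 0, 0],
    [0, 0, 0, 0, 0, 0],
    [0, 0, 0, 0, 0, 0],
    [0, 0, 0, 0, 0, 0],
    [0, 0, 0, 0, 0, 0],
    [0, 0, 0, 0, 0, 0]
  ],
  "fingers": 0
}}

```text
t: 7.15
eef_pos: [0.5069, 0.1259, 0.2876]
eef_rot: [1.615, 2.693, -0.003]
force: [1.0, 0.6, 0.6]
width: 0.0857
```

```bash
python3 - <<'E'
from w import *
need((.507,.127,.405),28)
E
```

```text
t 7.15 pos [0.5069 0.1259 0.2876] ydeg 28.1 q [-0.8   0.42  0.55  2.05 -0.32  0.75  0.44] F [1.  0.6 0.6] w 0.0857
shift mm [   0.6    0.6 -117.4] rot [-0.0005  0.0024  0.0018]
```

>>> {"api": "drive_tool", "payload": {
  "motion": [
    [0, 0, -15, 0, 0, 0],
    [0, 0, -40, 0, 0, 0],
    [0, 0, -75, 0, 0, 0],
    [0, 0, -117, 0, 0, 0],
    [20, 0, -117, 0, 0, 0],
    [60, 0, -117, 0, 0, 0],
    [110, 0, -117, 0, 0, 0],
    [160, 0, -117, 0, 0, 0],
    [210, 0, -117, 0, 0, 0],
    [240, 0, -117, 0, 0, 0],
    [250, 0, -117, 0, 0, 0],
    [250, 0, -117, 0, 0, 0]
  ]
}}

```text
t: 8.65
eef_pos: [0.3893, 0.3463, 0.4045]
eef_rot: [1.614, 2.692, -0.002]
force: [0.6, -0.6, 0.4]
width: 0.0854
```

```bash
python3 - <<'E'
from w import *; from station import grab_frame
ims=[]
for c,(u,v) in dict(top=(222,181),scene=(285,208)).items():
    f=grab_frame(c); g=f["pixels"][v-60:v+60,u-60:u+60,::-1]; ims.append(cv2.resize(g,(400,400),interpolation=cv2.INTER_CUBIC))
    f0=dict(np.load(c+"0.npz"))
    for p in [(.507,.127),(.587,-.208)]:
        for ff in (f0,f):
            Q,r,a=bar(ff,p,.118); print(c,p,len(Q),np.round(r[2],1) if r else r,a)
cv2.imwrite("pics/end.png",np.hstack(ims)); need((.507,.127,.405),28)
E
```

```text
top (0.507, 0.127) 115 [39.3 13.5] 28.004828744209732
top (0.507, 0.127) 125 [13.6 39.4] 117.51843976728857
top (0.587, -0.208) 154 [14.5 39.8] 162.9402128286644
top (0.587, -0.208) 153 [14.7 38.9] 162.92212248666684
scene (0.507, 0.127) 161 [39.8 14.1] 27.999223127126868
scene (0.507, 0.127) 253 [16.6 39.1] 118.24195004672642
scene (0.587, -0.208) 232 [16.3 40. ] 160.48078272893778
scene (0.587, -0.208) 228 [15.4 40.1] 161.15734108650483
t 8.75 pos [0.39   0.3452 0.4043] ydeg 27.97 q [-1.28  0.24  0.52  1.95 -0.14  0.99 -0.21] F [-0.2 -0.9  1.2] w 0.0853
shift mm [-247.6    1.     0. ] rot [-0.0003  0.0029 -0.0006]
```

View pics/end.png

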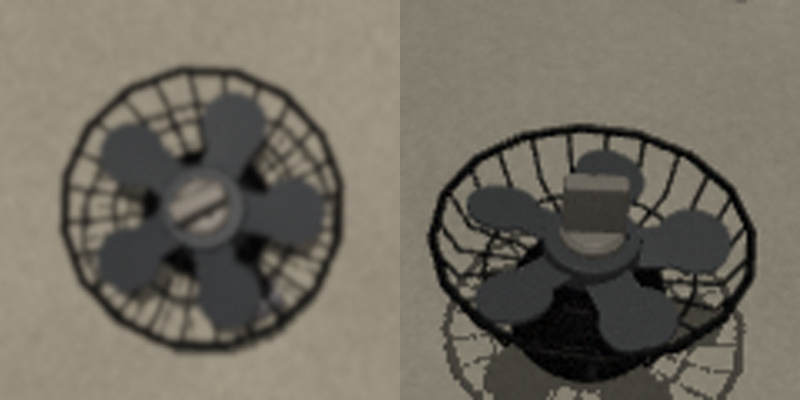

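The final picture shows the bar a quarter turn on: at (200,205) in the left crop, and broadside at (597,205) in the right crop. Depth gives 28° → 118° (equal to −62°, so 90° clockwise), and the spare nut is unchanged. Handing in.

```bash
python3 -c "
from station import sign_off; print(sign_off())"
```

```text
the job is handed in; nothing more can be done
None
```

I loosened the blade nut on the black bladed fan by about 90° (1.57 rad) clockwise seen from above, let go of it, and handed the job in. Sign-off gave no verdict.

- **Blade nut:** depth in the top and scene cameras shows its bar going from 28.0° before to 117.5° (top) and 118.2° (scene) after. That matches the gripper's own turn of 118° to 28°, and it was never turned anticlockwise.
- **Spare nut:** the nut on the bare fan did not move. Its bar reads 162.9° both before and after in the top view, and 160.5° against 161.2° in the scene view, which is within noise.
- **Robot:** at about 8.75 s, just before hand-in, the gripper was open at 85 mm and well above and to the side of the fan. Contact force was about zero, and every force reading during the job was below 10 N.
- **Disagreements:** the only ones were small. The networks also reported the yellow fan's nut as the blade nut, which I ruled out by its colour. The estimates of the nut's centre differed by about 3 to 6 mm, which the grasp absorbed.

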